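Set the running clearance of a jar cradle

ROBOT

A 7-joint arm with a two-finger parallel gripper is mounted at the origin on the work surface. World frame = base frame: x ahead of the robot, y to its left, z up, the work surface at z = 0. Lengths are in mm, angles in rad, forces in N, time in s.
With the tool pointing down it reaches from about 425 to 1025 mm from the base axis. Payload 3.6 kg.
Tool frame: the origin (TCP) lies midway between the tips of the shut fingers; the grasp point (between the pads) lies 19 mm behind it; z points along the fingers, y is the direction in which the jaws open and shut (so a half turn about z gives the same grasp; the last joint's range is limited). The gripper opens to 85 mm and grips with 20 to 120 N. Pads are 22 mm wide; open, the fingers measure 114 mm over their backs; the gripper's body (76 mm by 85 mm) begins 54 mm behind the grasp point. The pads swing forward as they close: fully open they stand 13 mm farther back than shut.
Start: joints at [1.089, 0.591, 0.048, 1.609, -0.033, 0.943, -0.034], TCP at [274.162, -671.167, 231.302] pointing down, gripper open.
Joint ranges: [-2.69, 2.69], [-0.47, 2.24], [-1.27, 1.36], [0.19, 2.51], [-1.53, 4.68], [0.08, 2.07], [-3.09, 3.09]. Speed limits (rad/s): [2.57, 2.57, 3.14, 3.14, 3.14, 3.14, 3.14].

INTERFACE

Orientations are given as a rotation vector (axis times angle).
In Python, from plant import r, cams gives the robot as it stands. The module is installed in compiled form; this text tells all that it offers. Calls block until the motion is done:
- r.movep(position, orientation): joint-space move of the TCP to a pose.
- r.servo_line(position, rot=None, vel=150, stop_force=None): straight line of the TCP; rot=None keeps the orientation; vel is the mean speed in mm/s. With stop_force (N) it stops when the force on the tool has changed by that much, and returns True; else False.
- r.move_j(angles): joint-space move.
- r.let_go() and r.grab(grip_force=None): open the fingers fully, or close them until they stop; grip_force is the grip in N (None keeps the last).
- r.wait(seconds).
- r.inverse_kinematics(position, orientation): joint angles nearest the present ones, or None.
- r.read_state(): the state.
- cams.camera(name): name is "scene" or "top" or "wrist"; returns a dict with "pixels" (384x512x3 uint8, red, green, blue), "vertical_fov" (degrees; the focal length in pixels is half the picture's height over the tangent of half this angle, whatever the lens; pixels are square), "cx", "cy" (the principal point, pixels), "distortion" ([k1, k2, p1, p2, k3] as OpenCV has them; the pictures are not rectified), "view" (4x4, takes a point from world to camera coordinates). Camera axes: x right, y up, looking along -z (the intrinsics and any distortion apply to the point x, -y, -z); pixel columns grow to the right and rows downward; lengths in mm; the calibration is good to about 2 mm. A picture is of the moment at which its call begins. There is no depth.
A pose or a line that the arm cannot do raises r.IKError and nothing moves.
- r.close_job(): hands the job in, once; it reports no verdict.
The state is a dict: "clock": time; "q": joint angles; "qd": joint speeds; "effort": joint torques, N m; "position": TCP position; "ee_rot": TCP orientation; "force": force on the tool from outside, world axes, zero at the start; "moment": the same for the moment, N m; "finger_gap": finger opening in mm.
Only numpy, scipy, OpenCV 4.12 (cv2) and the standard library are available. Lean on these libraries where they do the work, as an engineer would, in place of code of your own. Each camera call takes 0.05 s, during which the arm holds its last target.

TASK

Stand the slim glass jar of preserves upright in the cradle between its jaw and its fixed stop and let go of it, handling the glass gently (squeeze and press it lightly). Then turn the thumbscrew clockwise until the jaw seats and grips the jar against the stop, without forcing it, back the screw off a quarter turn so that the jar stands free, and finish while still holding the screw there in the fingers. Leave the other jars, tins, bottle and carton where they are.

Things in the scene. Friction and masses are not known exactly. Their poses are not given: they have to be found in the camera images.
- jar_mid (a point): slim round glass jar of dark red preserve with flat metal lid, 56 mm in diameter over its whole height, 90 mm tall, about 200 g, loose, upright on the table, the only jar this slim. This point is its centre, 45 mm above its underside, z along its axis. Glass: gripping at 20 to 40 N is safe; over 110 N of the fingers together, or 80 N of the jaw, is too rough
- cradle: fixed bench fixture for a jar: aluminium plate 130 (x) by 300 (y) by 12 mm, origin at the centre of its underside, z up, yaw varies. On it, from +y to -y: fixed upright stop, 70 mm wide in x, rubber face at y = +95 mm looking to -y; the space for the jar; the sliding jaw; grey gearbox 56 by 60 mm centred at y = -65 mm, top at z = 62 mm, thumbscrew on top. Tops of stop and jaw at z = 42 mm
- nest (a point): point on the top of the cradle's plate, at x = 0, y = +61 mm, z = 12 mm of the cradle: about the middle of the place where the jar stands; axes as the cradle's
- jaw_face (a point): middle of the upper edge of the sliding jaw's 8 mm rubber pad, which looks to the cradle's +y, 42 mm above the table; jaw 70 mm wide in x. At the start the gap between this face and the stop is 63 to 67 mm. The face lies at cradle y = 17 mm + 10 mm per rad of the screw; it moves towards the stop as the screw is tightened
- screw_grip (a point): the thumbscrew: black upright grip bar 46 mm long, 13 mm thick, 34 mm tall on a disc 44 mm in diameter, turning on a vertical axis on top of the gearbox; this point is on the axis 94 mm above the table, 11 mm below the top of the bar and 21 mm above the disc; its x axis lies along the bar, its y axis across the thickness; turns with the screw
- screw (a joint): angle of the thumbscrew, rad; grows clockwise seen from above (tightening); range 0 to 3.6. Stays where it is left (friction 0.05 N m) and drives the jaw 10 mm per rad. With the jar in place the rubber touches at 2.2 rad and is seated by 2.3: the turning moment climbs by about 0.2 N m per 0.1 rad; without a jar it runs past. Starts 0.7 to 1.1 rad short of seating
- tin_mid (a point): bystander: tin 66 mm in diameter, 70 mm tall, point at its centre; it may change places with the slim jar
- squat_jar_mid (a point): bystander: squat jar 76 mm in diameter, 60 mm tall, point at its centre
- tall_jar_mid (a point): bystander: tall thick jar of pickles 80 mm in diameter, 130 mm tall, point at its centre
- flat_tin_mid (a point): bystander: flat tin 84 mm in diameter, 36 mm tall, point at its centre
- bottle_mid (a point): bystander: green bottle 64 mm in diameter, 200 mm tall, point 100 mm up its axis
- carton_mid (a point): bystander: plain carton 60 by 90 mm, 110 mm tall, point at its centre

How it is judged (in metres and radians):
On the way, in this order (a step that is already met when the one before it is completed fails the run):
1. the slim jar stands upright in the cradle between jaw and stop, released (x of jar_mid in the frame of cradle between -0.03 and 0.03 m and y of jar_mid in the frame of cradle between 0.03 and 0.075 m and z of jar_mid in the frame of cradle between 0.05 and 0.062 m and angle between jar_mid's own z axis and vertical below 0.1 rad and contact force between the fingers and jar below 0.3 N), for 0.2 s.
2. the screw, held in the fingers, is turned until the jaw seats on the jar (value of joint screw above 2.1 rad and contact force between jaw and jar above 4 N and contact force between the fingers and screw above 2 N), for 0.1 s.
3. the screw is backed off a quarter turn (value of joint screw between 0.43 and 1.03 rad and contact force between jaw and jar below 0.3 N), for 0.2 s.
At the end, for the whole second after the job is handed in: Jar upright (0.1 rad) and at rest on the cradle plate between jaw and stop, within 30 mm of the nest's middle across, touched by neither fingers nor jaw; thumbscrew still, a quarter turn (about 12 degrees either way) back from seated, held in the fingers with over 3 N (all of step 1 and all of step 3 and velocity of joint screw between -0.1 and 0.1 rad/s and contact force between the fingers and screw above 3 N and linear speed of jar below 0.02 m/s); the arm keeps its last pose, push and grip.
It fails at once if the glass jar is squeezed by the fingers with more than 110 N in all, or pressed by the jaw with more than 80 N, or by all of the cradle together (set down hard) with more than 170 N (contact force between the fingers and jar above 110 N or contact force between jaw and jar above 80 N or contact force between cradle and jar above 170 N).
It fails at once if the jar is tipped over (angle between jar_mid's own z axis and vertical above 0.6 rad).
It fails at once if a bystander is moved by more than 30 mm (distance of any of tin_mid, squat_jar_mid, tall_jar_mid, flat_tin_mid, bottle_mid, carton_mid from where it was at the start of the episode above 0.03 m).
It also fails if it takes over 67 s, if anything falls off the work surface, if the arm or the gripper's body presses on something with over 40 N, if the wrist force passes 120 N, or if a joint passes its speed limit or range.

## Working session

There is one attempt and no reset: what is moved stays moved. The work goes in short steps, each a Python script; the robot and the scene stay as the last script left them, time stands still between calls to the robot, and variables do not carry over. Pictures are saved under pics/ and viewed, and the job is handed in when it is done.

```bash
mkdir -p pics; cat > h.py <<'E'
import numpy as np, cv2, json
from plant import r, cams
def shot(name, fn):
    c=cams.camera(name); cv2.imwrite('pics/'+fn+'.png', c['pixels'][:,:,::-1])
    np.savez('pics/'+fn+'.npz', **{k:np.array(v) for k,v in c.items()}); return c
def K(c):
    f=192/np.tan(np.radians(float(c['vertical_fov']))/2)
    return np.array([[f,0,float(c['cx'])],[0,f,float(c['cy'])],[0,0,1]])
def ray(c,uv):
    p=cv2.undistortPoints(np.array([[uv]],float),K(c),np.array(c['distortion'],float))[0,0]
    V=np.array(c['view']); d=V[:3,:3].T@np.array([p[0],-p[1],-1]); o=-V[:3,:3].T@V[:3,3]
    return o,d
def onz(c,uv,z):
    o,d=ray(c,uv); return o+d*(z-o[2])/d[2]
def proj(c,P):
    V=np.array(c['view']); q=np.atleast_2d(P)@V[:3,:3].T+V[:3,3]; q=q*[1,-1,-1]
    return cv2.projectPoints(q.reshape(-1,1,3),np.zeros(3),np.zeros(3),K(c),np.array(c['distortion'],float))[0][:,0]
E
python3 - <<'E'
from h import *
for n in ['scene','top','wrist']:
    c=shot(n,n+'0'); print(n,c['vertical_fov'],c['cx'],c['cy'],c['distortion']); print(np.round(c['view'],3))
s=r.read_state(); print(s)
E
```

```text
scene 47.68196376435566 258.80809235858777 193.26686194868344 [-0.07040194  0.          0.          0.          0.        ]
[[-2.200000e-02  1.000000e+00  3.000000e-03  2.808700e+01]
 [-6.800000e-01 -1.700000e-02  7.330000e-01  3.203870e+02]
 [ 7.330000e-01  1.400000e-02  6.800000e-01 -1.822215e+03]
 [ 0.000000e+00  0.000000e+00  0.000000e+00  1.000000e+00]]
top 48.98285578607348 257.6483412153347 193.15422590775606 [-0.11667889  0.          0.          0.          0.        ]
[[ 1.700000e-02 -1.000000e+00 -3.000000e-03 -1.849200e+01]
 [ 9.940000e-01  1.700000e-02  1.050000e-01 -5.895850e+02]
 [-1.050000e-01 -4.000000e-03  9.940000e-01 -1.417528e+03]
 [ 0.000000e+00  0.000000e+00  0.000000e+00  1.000000e+00]]
wrist 61.832035276993196 251.00597485470476 189.58261616389655 [-0.02554504  0.          0.          0.          0.        ]
[[ 3.77000e-01 -9.26000e-01 -2.00000e-03 -7.24348e+02]
 [ 8.91000e-01  3.64000e-01 -2.70000e-01  3.42640e+01]
 [ 2.51000e-01  1.00000e-01  9.63000e-01 -3.78882e+02]
 [ 0.00000e+00  0.00000e+00  0.00000e+00  1.00000e+00]]
{'clock': 0.15, 'q': array([ 1.08951434,  0.59189592,  0.0483289 ,  1.6095211 , -0.03331901,
        0.9426751 , -0.03371826]), 'qd': array([-0.00289328, -0.0024975 ,  0.00015794, -0.0070322 , -0.00099458,
        0.00112019, -0.00015579]), 'effort': array([ 2.64659444e-03, -5.49245954e+01,  1.54948499e+00, -1.98454374e+01,
        9.57907818e-03,  5.69895594e-03, -3.90971223e-06]), 'position': array([ 273.91788207, -670.58471428,  230.41543222]), 'ee_rot': array([-3.08110277e+00, -6.05054688e-01,  6.49938879e-04]), 'force': array([ 0.09240298,  0.55994375, -0.47190041]), 'moment': array([-0.02621883, -0.02617432,  0.06497848]), 'finger_gap': 85.51856429235475}
```

View pics/top0.png

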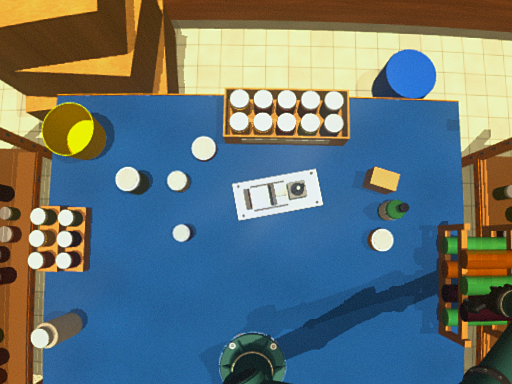

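View pics/scene0.png

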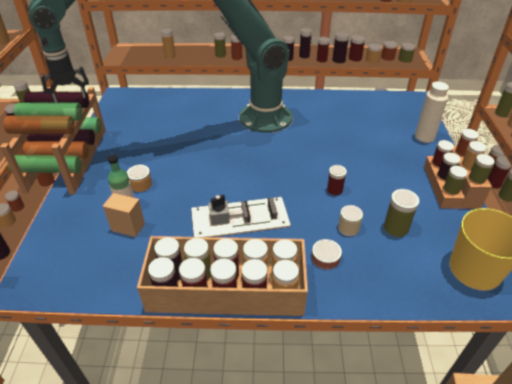

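```bash
grep -n x /dev/null; python3 - <<'E'
import cv2
t=cv2.imread('pics/top0.png'); cv2.imwrite('pics/top0b.png',cv2.resize(t[100:330,60:460][:, :],None,fx=2,fy=2,interpolation=cv2.INTER_CUBIC))
E
```

```text
(no output)
```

The slim red jar is at about top (181,233) and scene (337,180). The cradle is at about top (278,195), with its screw end on the right.

```bash
python3 - <<'E'
import cv2
t=cv2.imread('pics/top0.png'); 
cv2.imwrite('pics/top0c.png',cv2.resize(t[160:230,225:335],None,fx=7,fy=7,interpolation=cv2.INTER_CUBIC))
cv2.imwrite('pics/top0j.png',cv2.resize(t[160:250,160:220],None,fx=6,fy=6,interpolation=cv2.INTER_CUBIC))
t=cv2.imread('pics/scene0.png'); 
cv2.imwrite('pics/scene0c.png',cv2.resize(t[155:245,185:365],None,fx=4.4,fy=4.4,interpolation=cv2.INTER_CUBIC))
E
```

```text
(no output)
```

View pics/top0c.png

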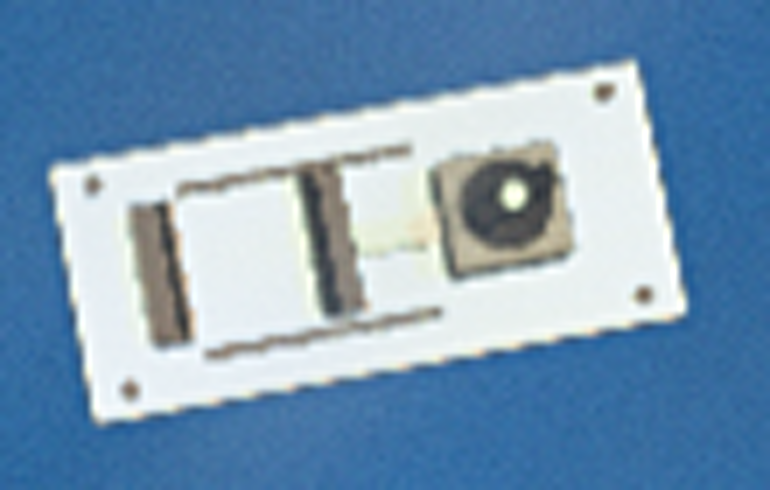

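View pics/top0j.png

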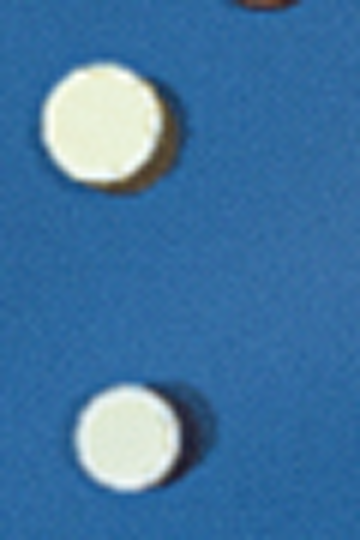

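View pics/scene0c.png

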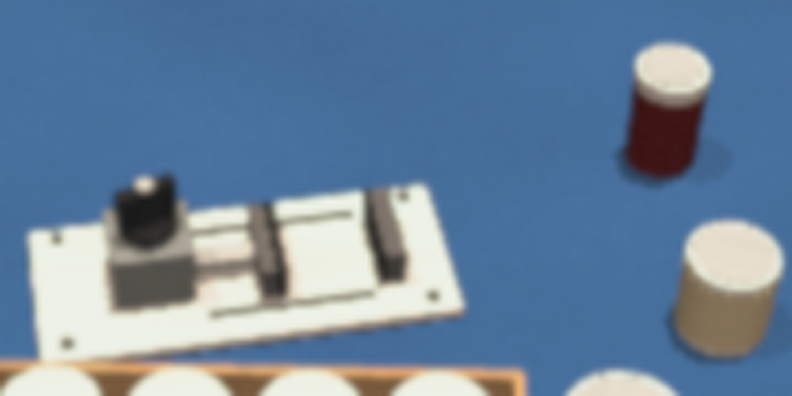

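```bash
cat > m.py <<'E'
from h import *
t=dict(np.load('pics/top0.npz')); s=dict(np.load('pics/scene0.npz'))
cs=[(232.1,183.9),(315.9,168.9),(323,205),(239,220.6)]
P=np.array([onz(t,c,12) for c in cs]); print(P.round(1)); ce=P.mean(0)
y=(P[0]+P[3]-P[1]-P[2])[:2]; y/=np.linalg.norm(y); x=np.array([y[1],-y[0]])
print('centre',ce,'y',y,'x',x,'yaw',np.arctan2(x[1],x[0]), np.linalg.norm(P[0]-P[1]),np.linalg.norm(P[0]-P[3]))
print('jar',onz(t,(181.3,233),90), onz(s,(337.7,170.9),90))
sc=[(32,232),(420,186),(464,310),(40,362)]
Q=np.array([onz(s,(a/4.4+185,b/4.4+155),12) for a,b in sc]); print(Q.round(1),Q.mean(0))
for n,z,u in [('screwtop',105,(513/7+225,195/7+160)),('gearbox',62,(508/7+225,212/7+160)),]:
    q=onz(t,u,z); d=(q-ce)[:2]; print(n,q,d@x,d@y)
E
python3 m.py
```

```text
[[ 622.9   81.3   12. ]
 [ 680.9 -211.6   12. ]
 [ 554.2 -236.7   12. ]
 [ 495.2   54.4   12. ]]
centre [588.28135889 -78.16020709  12.        ] y [-0.19637101  0.98052967] x [0.98052967 0.19637101] yaw 0.19765548494801477 298.5786281663473 130.4109003947015
jar [447.95041442 239.41140122  90.        ] [454.06383762 240.91423767  90.        ]
[[ 559.2 -231.9   12. ]
 [ 502.4   54.8   12. ]
 [ 629.5   84.1   12. ]
 [ 685.8 -209.5   12. ]] [594.22763083 -75.61896218  12.        ]
screwtop [ 601.60465016 -141.41507097  105.        ] 0.6424610921555438 -64.63957872363436
gearbox [ 598.49417285 -143.03868412   62.        ] -2.7262847364779375 -65.62077203182317
```

```bash
python3 - <<'E'
import cv2
t=cv2.imread('pics/top0.png'); 
cv2.imwrite('pics/top0d.png',cv2.resize(t[175:205,280:315],None,fx=20,fy=20,interpolation=cv2.INTER_CUBIC))
E
```

```text
(no output)
```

View pics/top0d.png

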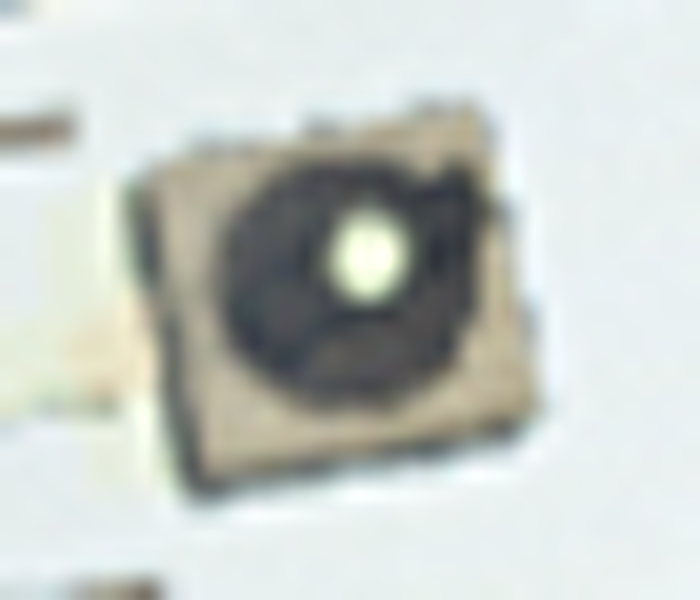

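View pics/wrist0.png

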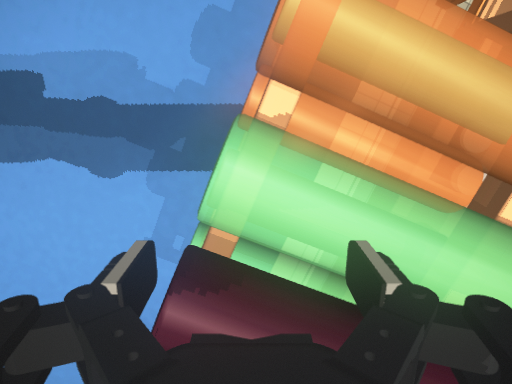

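```bash
cat >> h.py <<'E'
from scipy.spatial.transform import Rotation as Ro
def down(ydir):  # ydir: angle of tool y in world
    y=np.array([np.cos(ydir),np.sin(ydir),0]); z=np.array([0,0,-1.]); x=np.cross(y,z)
    return Ro.from_matrix(np.c_[x,y,z]).as_rotvec()
E
python3 - <<'E'
from h import *
yaw=.198
for nm,p in [('jar',(451,240,170)),('jarlow',(451,240,40)),('nest',(579,-17,60)),('screw',(603,-141,90))]:
    for k in range(12):
        a=yaw+k*np.pi/6
        q=r.inverse_kinematics(np.array(p,float),down(a)); print(nm,k*30,None if q is None else np.round(q,2))
t=cams.camera('wrist'); V=t['view']; o=-V[:3,:3].T@V[:3,3]
s=r.read_state(); R=Ro.from_rotvec(s['ee_rot']); print('cam in tool',R.inv().apply(o-s['position']), R.inv().apply(V[:3,:3].T@[0,0,-1]))
E
```

```text
jar 0 [ 0.03  0.53 -0.81  2.11  0.58  0.73 -0.97]
jar 30 [ 0.11  0.58 -0.95  2.11  0.68  0.79 -0.54]
jar 60 [ 0.15  0.61 -1.01  2.11  0.72  0.82 -0.07]
jar 90 [ 0.13  0.59 -0.98  2.11  0.7   0.81  0.48]
jar 120 [ 0.07  0.55 -0.89  2.11  0.63  0.76  1.07]
jar 150 [ 0.18  0.64 -1.07  2.11  0.76  0.86  1.46]
jar 180 [ 0.18  0.64 -1.07  2.11  0.76  0.86  1.99]
jar 210 [-0.55  0.41 -0.03  2.14  0.02  0.59 -3.02]
jar 240 [-0.44  0.42 -0.18  2.13  0.13  0.6  -2.61]
jar 270 [-0.36  0.43 -0.28  2.13  0.2   0.61 -2.16]
jar 300 [-0.27  0.44 -0.4   2.13  0.29  0.63 -1.72]
jar 330 [-0.12  0.48 -0.61  2.12  0.44  0.67 -1.35]
jarlow 0 [-0.41  0.65 -0.23  2.2   0.44  0.34 -0.81]
jarlow 30 [-0.34  0.66 -0.32  2.19  0.57  0.37 -0.42]
jarlow 60 [-0.27  0.67 -0.42  2.19  0.69  0.41 -0.01]
jarlow 90 [-0.2   0.7  -0.52  2.19  0.81  0.46  0.4 ]
jarlow 120 [ 0.05  0.82 -0.89  2.18  1.09  0.7   0.66]
jarlow 150 [ 0.05  0.82 -0.89  2.18  1.09  0.7   1.19]
jarlow 180 [ 0.15  0.93 -1.08  2.17  1.19  0.86  1.62]
jarlow 210 [-0.81  0.67  0.32  2.21 -0.64  0.34 -2.37]
jarlow 240 [-0.73  0.66  0.22  2.21 -0.44  0.3
[... 853 characters left out ...]
04]
screw 30 [ 0.44  0.67 -0.41  1.93  0.44  0.62  0.47]
screw 60 [ 0.52  0.7  -0.52  1.93  0.55  0.66  0.89]
screw 90 [ 0.58  0.72 -0.62  1.93  0.64  0.7   1.34]
screw 120 [ 0.84  0.91 -1.08  1.92  1.    0.98  1.56]
screw 150 [-0.23  0.72  0.58  1.96 -0.65  0.64 -2.7 ]
screw 180 [-0.14  0.69  0.44  1.96 -0.5   0.6  -2.32]
screw 210 [-0.06  0.67  0.31  1.96 -0.36  0.57 -1.93]
screw 240 [ 0.04  0.65  0.16  1.95 -0.19  0.55 -1.56]
screw 270 [ 0.13  0.64  0.04  1.95 -0.05  0.55 -1.17]
screw 300 [ 0.21  0.64 -0.08  1.94  0.09  0.56 -0.77]
screw 330 [ 0.29  0.65 -0.19  1.94  0.21  0.57 -0.37]
cam in tool [  68.66803405    0.54732792 -142.23987205] [-2.69659646e-01 -4.67086720e-04  9.62955584e-01]
```

```bash
python3 - <<'E'
from h import *
s=r.read_state(); p=s['position']; r.servo_line([p[0],p[1],340],vel=250)
r.movep([600,-90,260],down(.198)); 
shot('wrist','w1'); print(r.read_state()['clock'],r.read_state()['position'])
E
```

```text
3.2167 [600.03505576 -91.68111057 259.96838049]
```

View pics/w1.png

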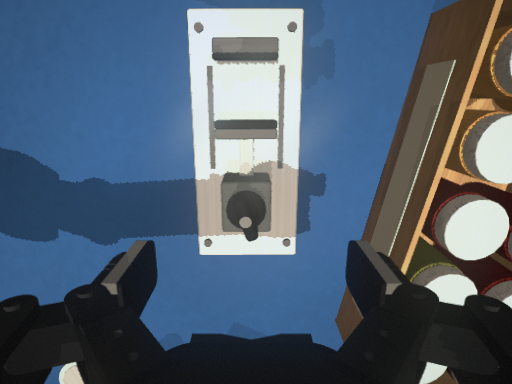

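```bash
python3 - <<'E'
import cv2
t=cv2.imread('pics/w1.png'); 
cv2.imwrite('pics/w1a.png',cv2.resize(t[0:145,180:310],None,fx=4,fy=4,interpolation=cv2.INTER_CUBIC))
cv2.imwrite('pics/w1b.png',cv2.resize(t[115:260,180:310],None,fx=4,fy=4,interpolation=cv2.INTER_CUBIC))
E
```

```text
(no output)
```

View pics/w1a.png

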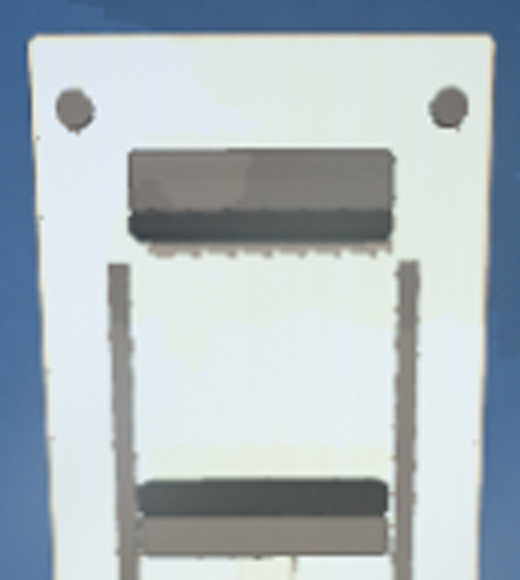

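View pics/w1b.png

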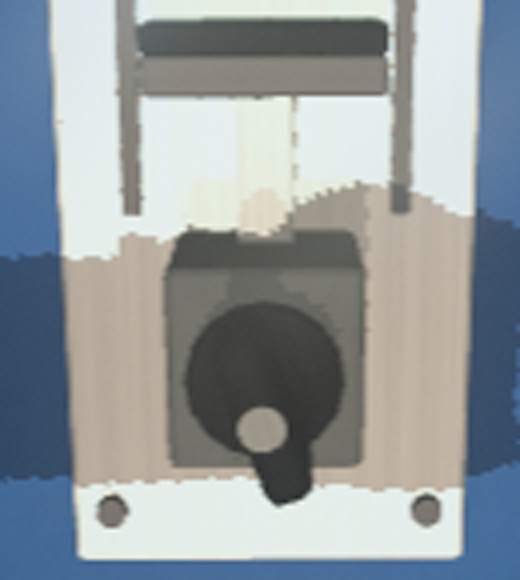

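```bash
cat > m1.py <<'E'
from h import *
c=dict(np.load('pics/w1.npz'))
cs=[(187.75,8.75),(303.5,9),(295.5,254.5),(199.75,254.5)]
P=np.array([onz(c,u,12) for u in cs]); print(P.round(1)); ce=P.mean(0)
y=(P[0]+P[1]-P[2]-P[3])[:2]; print(np.linalg.norm(y)/2,np.linalg.norm(P[0]-P[1])); y/=np.linalg.norm(y); x=np.array([y[1],-y[0]])
print('centre',ce,'yaw',np.arctan2(x[1],x[0]))
def fr(n,z,u):
    q=onz(c,u,z); d=(q-ce)[:2]; print(n,q.round(1),'cradle',(d@x).round(1),(d@y).round(1)); return q
A=lambda a,b:(a/4+180,b/4)
B=lambda a,b:(a/4+180,b/4+115)
fr('stop',42,A(130,240));fr('stop',42,A(393,240));fr('jaw',42,A(137,480));fr('jaw',42,A(388,480))
k=fr('cap',105,B(262,429));e=fr('barend',105,B(292,500)); d=(e-k)[:2]; print(np.linalg.norm(d),'bar angle world',np.arctan2(d[1],d[0]),'rel cradle x',np.arctan2(d@y,d@x))
fr('disc',73,B(265,378)); fr('gb',62,B(166,267)); fr('gb',62,B(363,467)); 
E
python3 m1.py
```

```text
[[ 500.5   56.4   12. ]
 [ 625.5   80.7   12. ]
 [ 684.8 -210.4   12. ]
 [ 558.6 -235.1   12. ]]
297.18687572937 127.31180694292291
centre [592.34274992 -77.09599701  12.        ] yaw 0.19897280259731281
stop [539.9   6.6  42. ] cradle -34.9 92.4
stop [607.7  19.9  42. ] cradle 34.3 92.1
jaw [551.9 -54.3  42. ] cradle -35.2 30.4
jaw [619.7 -40.9  42. ] cradle 34.0 30.0
cap [ 604.6 -141.3  105. ] cradle -0.7 -65.4
barend [ 615.6 -158.7  105. ] cradle 6.7 -84.6
20.582394094255346 bar angle world -1.004747761285516 rel cradle x -1.2037205638828288
disc [ 604.5 -139.1   73. ] cradle -0.3 -63.2
gb [ 572.4 -116.6   62. ] cradle -27.3 -34.8
gb [ 637.8 -164.    62. ] cradle 27.3 -94.2
```

```bash
python3 - <<'E'
from h import *
r.movep([452,215,230],down(.199)); 
shot('wrist','w2'); print(r.read_state()['clock'],r.read_state()['position'],r.read_state()['q'].round(2))
t=cv2.imread('pics/w2.png')
E
```

```text
4.55 [453.31373683 213.67473847 230.0118024 ] [-0.08  0.36 -0.57  2.09  0.28  0.76 -0.63]
```

View pics/w2.png

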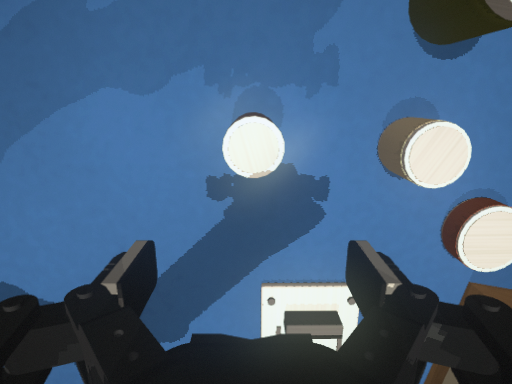

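```bash
python3 - <<'E'
from h import *
c=dict(np.load('pics/w2.npz'))
print(onz(c,(253.5,146.5),90),onz(c,(222,146.5),90),onz(c,(285,146.5),90),onz(c,(253.5,115),90),onz(c,(253.5,178),90))
E
```

```text
[450.35583749 241.87614299  90.        ] [423.09569304 236.48541931  90.        ] [477.62665551 247.28816838  90.        ] [445.01873868 268.49806139  90.        ] [455.97589669 213.84849254  90.        ]
```

```bash
python3 - <<'E'
from h import *
R=down(.199)
r.movep([450.5,241.5,150],R)
hit=r.servo_line([450.5,241.5,37],vel=120,stop_force=8); s=r.read_state(); print(hit,s['position'],s['clock'])
if not hit:
    r.grab(30); s=r.read_state(); print(s['finger_gap'],s['position'],s['clock'],s['force'])
    r.servo_line([450.5,241.5,150],R,vel=120); r.wait(.2); s=r.read_state(); print(s['finger_gap'],s['position'],s['clock'],s['force'])
    shot('wrist','w3'); shot('scene','s3')
E
```

```text
False [451.02915401 241.77422973  37.65051119] 6.075
55.11978832805993 [450.68490186 241.54094112  37.68222849] 6.4583 [-0.09210881 -0.35962034  6.00832869]
55.60323476457369 [450.09169486 241.32305353 149.32661638] 7.75 [-0.60712631 -0.75395576 -1.543579  ]
```

View pics/w3.png

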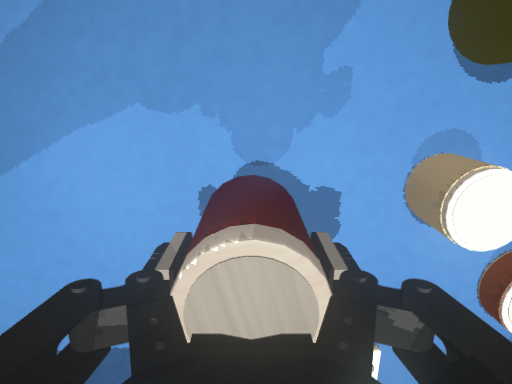

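View pics/s3.png

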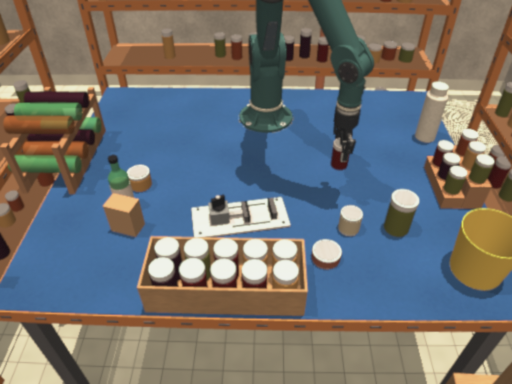

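```bash
python3 - <<'E'
from h import *
c=dict(np.load('pics/w3.npz')); im=cv2.imread('pics/w3.png'); im=cv2.resize(im,None,fx=1.5,fy=1.5)
th=np.linspace(0,2*np.pi,200); tx=np.array([-.1977,.98])
for d,col in [(0,(0,255,0)),(4,(255,255,0))]:
  for z in (201.6,111.6):
    ctr=np.array([450.1,241.3])+d*tx
    P=np.c_[ctr[0]+28*np.cos(th),ctr[1]+28*np.sin(th),0*th+z]
    for u in proj(c,P): cv2.circle(im,tuple(int(v) for v in u*1.5+.25),1,col,-1)
cv2.imwrite('pics/w3o.png',im)
E
```

```text
(no output)
```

View pics/w3o.png

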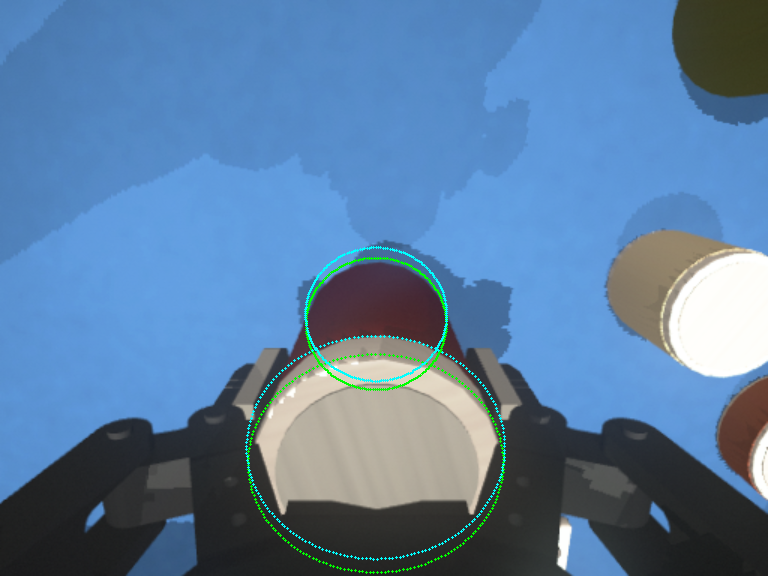

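```bash
python3 - <<'E'
from h import *
R=down(.199)
r.servo_line([450.5,241.5,175],R,vel=150)
r.movep([579.5,-15.8,175],R)
r.servo_line([579.5,-15.8,98],R,vel=120); s=r.read_state(); print(s['position'],s['clock'],s['finger_gap'])
for n in ['wrist','top','scene']: shot(n,n+'4')
t=cv2.imread('pics/top4.png');cv2.imwrite('pics/top4c.png',cv2.resize(t[150:240,210:330],None,fx=6,fy=6,interpolation=cv2.INTER_CUBIC))
t=cv2.imread('pics/scene4.png');cv2.imwrite('pics/scene4c.png',cv2.resize(t[130:250,180:300],None,fx=5,fy=5,interpolation=cv2.INTER_CUBIC))
E
```

```text
[580.02619833 -15.2134768   98.43207292] 10.0667 55.20026329224214
```

View pics/wrist4.png

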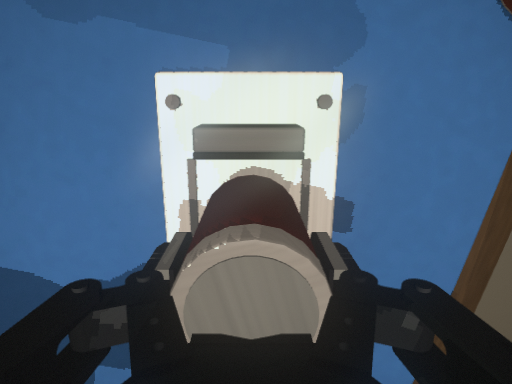

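View pics/scene4c.png

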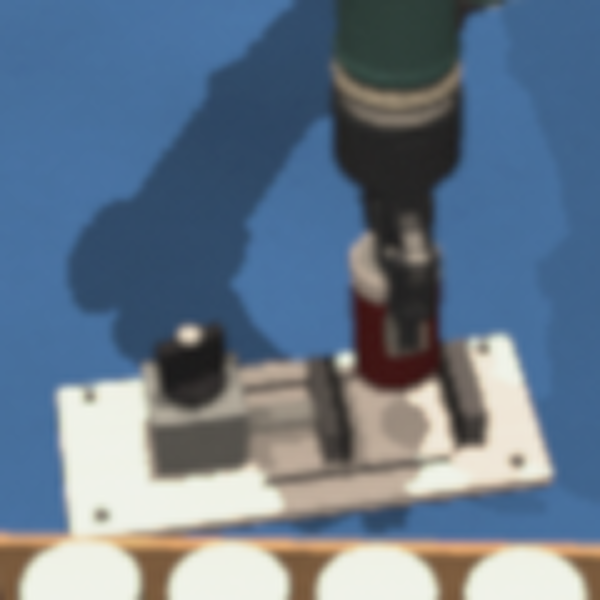

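```bash
python3 - <<'E'
from h import *
c=dict(np.load('pics/wrist4.npz'))
y=np.array([-.1977,.98]); x=np.array([.98,.1977])
tc=np.array([580.0,-15.2])
f=lambda u,z:(lambda d:(round(d@x,1),round(d@y,1)))(onz(c,u,z)[:2]-tc)
print('jar far edge',f((252,176.5),60.7),'stop',f((192,157),42),f((305,157),42),'plate',f((155,72),12),f((343,72),12))
im=cv2.imread('pics/wrist4.png'); cv2.imwrite('pics/wrist4c.png',cv2.resize(im[100:240,150:350],None,fx=4,fy=4,interpolation=cv2.INTER_CUBIC))
E
```

```text
jar far edge (np.float64(0.9), np.float64(25.2)) stop (np.float64(-36.6), np.float64(33.4)) (np.float64(34.3), np.float64(33.3)) plate (np.float64(-64.3), np.float64(86.2)) (np.float64(62.7), np.float64(86.2))
```

View pics/wrist4c.png

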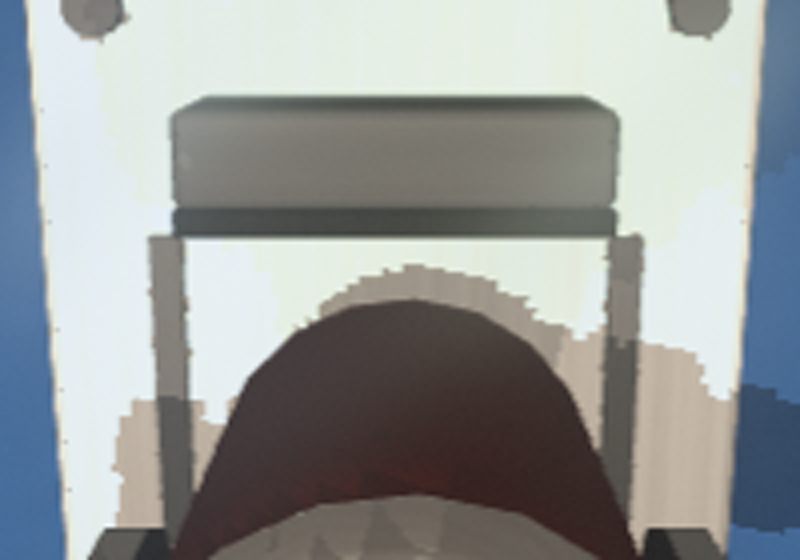

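```bash
python3 - <<'E'
from h import *
R=down(.199)
r.servo_line([579.0,-13.9,85],R,vel=60); r.wait(.2); s=r.read_state(); print(s['position'],s['force'])
h=r.servo_line([579.0,-13.9,46],R,vel=35,stop_force=5); s=r.read_state(); print(h,s['position'],s['clock'],s['finger_gap'],s['force'])
shot('wrist','w5'); shot('scene','s5')
t=cv2.imread('pics/s5.png');cv2.imwrite('pics/s5c.png',cv2.resize(t[130:250,180:300],None,fx=5,fy=5,interpolation=cv2.INTER_CUBIC))
E
```

```text
[579.13940068 -13.85505928  85.07155349] [-0.93413841 -0.3654986  -2.64633336]
True [578.59689327 -13.92351562  49.62956459] 11.7083 55.41663754094259 [ 0.0097608  -0.34794592  4.13313438]
```

View pics/w5.png

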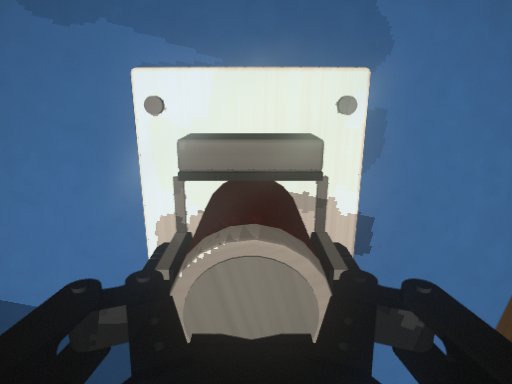

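View pics/s5c.png

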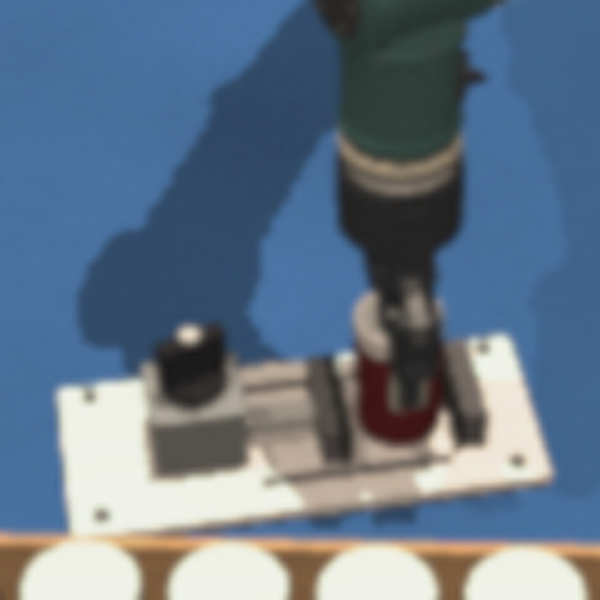

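```bash
python3 - <<'E'
from h import *
R=down(.199)
r.let_go(); r.wait(.15)
p=r.read_state()['position']; r.servo_line([p[0],p[1],175],R,vel=120)
r.movep([604,-141,225],R); s=r.read_state(); print(s['position'],s['clock'],s['q'].round(2),s['force'])
r.servo_line([592,-82,225],R,vel=200)
shot('wrist','w6'); 
t=cv2.imread('pics/w6.png');cv2.imwrite('pics/w6c.png',cv2.resize(t[60:260,170:340],None,fx=3,fy=3,interpolation=cv2.INTER_CUBIC))
E
```

```text
[ 603.56448352 -141.44765737  224.32589431] 14.1833 [ 0.54  0.52 -0.54  1.84  0.34  0.88  0.03] [0.26719622 0.40746865 0.41876713]
```

View pics/w6.png

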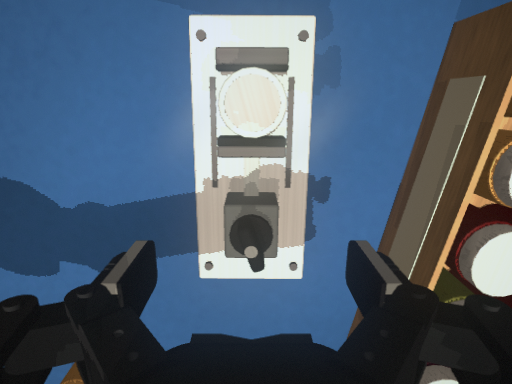

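View pics/w6c.png

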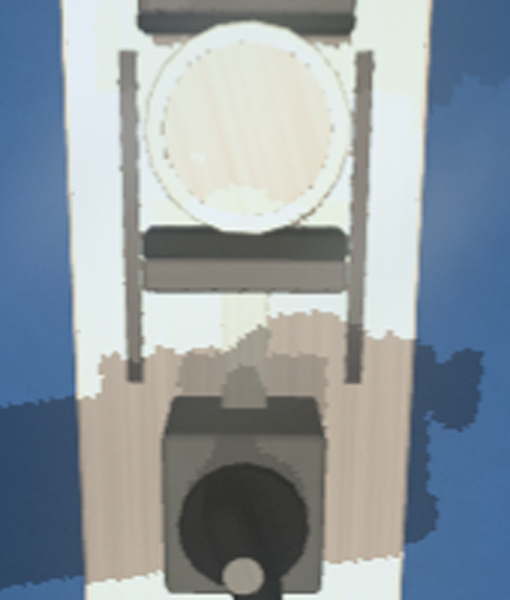

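```bash
python3 - <<'E'
from h import *
r.movep([617.5,-208,225],down(.199)); shot('wrist','w7'); print(r.read_state()['clock'])
t=cv2.imread('pics/w7.png');cv2.imwrite('pics/w7c.png',cv2.resize(t[20:170,170:340],None,fx=4.5,fy=4.5,interpolation=cv2.INTER_CUBIC))
E
```

```text
15.3083
```

View pics/w7c.png

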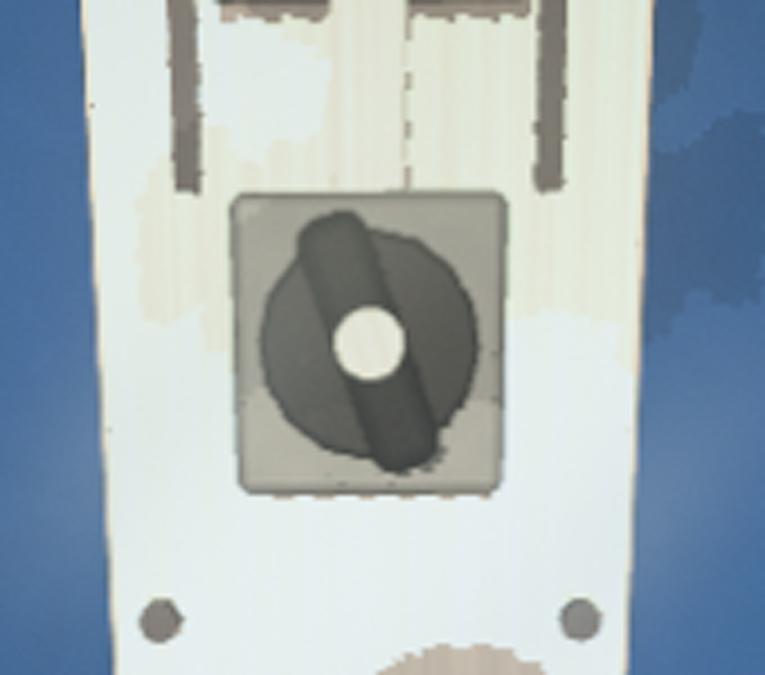

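```bash
python3 - <<'E'
from h import *
c=dict(np.load('pics/w7.npz'))
g=lambda a,b:onz(c,(a/4.5+170,b/4.5+20),105)
a=g(333,222);b=g(405,460);k=g(369,343); d=(b-a)[:2]; print(a,b,k,(a+b)/2,np.linalg.norm(d),np.arctan2(d[1],d[0]))
an=np.arctan2(d[1],d[0])+np.pi/2; print('tool y',an)
for dd in (0,-.4,-.8,-1.0,.4,.75,.9):
    q=r.inverse_kinematics(np.array([604,-141,75.]),down(an+dd)); print(dd,q.round(2))
E
```

```text
[ 594.5941572  -122.62558759  105.        ] [ 614.67851943 -159.49395132  105.        ] [ 604.49963557 -141.02832625  105.        ] [ 604.63633832 -141.05976946  105.        ] 41.98401898485795 -1.071986043590735
tool y 0.49881028320416165
0 [ 0.49  0.71 -0.49  1.93  0.55  0.63  0.15]
-0.4 [ 0.44  0.7  -0.41  1.94  0.46  0.6  -0.17]
-0.8 [ 0.38  0.68 -0.32  1.94  0.38  0.58 -0.5 ]
-1.0 [ 0.35  0.68 -0.29  1.94  0.34  0.57 -0.66]
0.4 [ 0.55  0.73 -0.57  1.93  0.63  0.66  0.48]
0.75 [ 0.6   0.75 -0.65  1.93  0.7   0.7   0.77]
0.9 [ 0.62  0.76 -0.68  1.93  0.73  0.71  0.89]
```

```bash
python3 - <<'E'
from h import *
R=down(.499)
r.movep([604.6,-141,135],R)
r.wait(.2); print(r.read_state()['force'],r.read_state()['moment'])
h=r.servo_line([604.6,-141,78],R,vel=80,stop_force=8); s=r.read_state(); print(h,s['position'],s['clock'],s['force'])
if not h:
    r.grab(50); r.wait(.2); s=r.read_state(); print(s['finger_gap'],s['position'],s['clock'],s['force'],s['moment'],s['q'].round(3))
shot('scene','s8'); shot('wrist','w8')
t=cv2.imread('pics/s8.png');cv2.imwrite('pics/s8c.png',cv2.resize(t[130:250,180:300],None,fx=5,fy=5,interpolation=cv2.INTER_CUBIC))
E
```

```text
[ 0.36374632 -0.14121267  0.42411553] [-0.05444079  0.00729846  0.0290331 ]
False [ 604.94354927 -140.87058713   78.14433261] 16.9 [-0.19219547 -0.45408767 -0.25097   ]
11.928690024147748 [ 604.20951553 -141.30235314   78.25394736] 17.7583 [-1.77522457 -0.02446237  6.08461125] [-0.10828084  0.53900065 -0.01039207] [ 0.496  0.709 -0.493  1.931  0.545  0.637  0.153]
```

View pics/s8c.png

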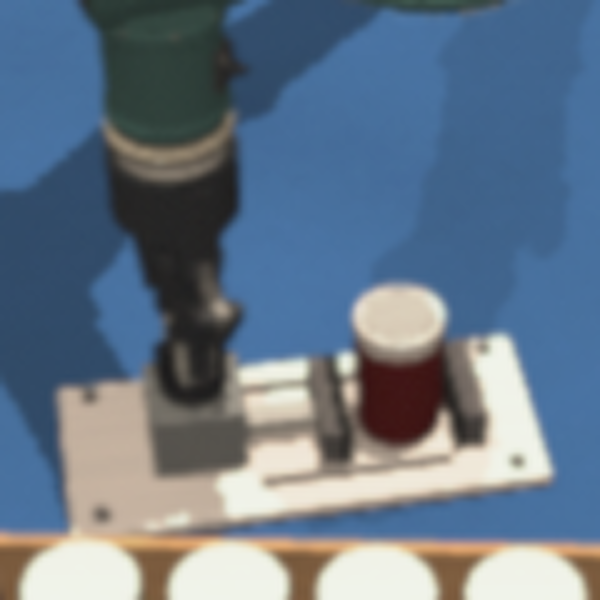

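View pics/w8.png

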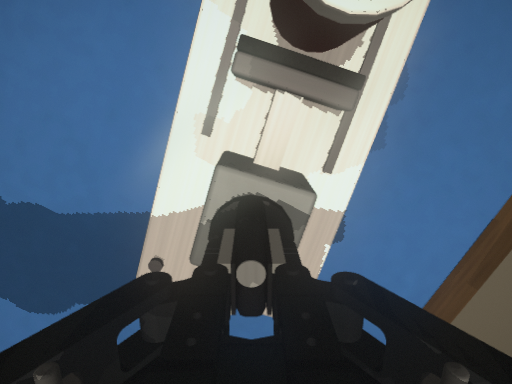

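The jar stands free in the nest and the bar is gripped. Next I turn clockwise in small steps, watching the moment.

```bash
cat > turn.py <<'E'
from h import *
C=[604.5,-141.1,78]
def st(tag):
    s=r.read_state(); M=Ro.from_rotvec(s['ee_rot']).as_matrix(); a=np.arctan2(M[1,1],M[0,1])
    print(tag,'t',round(s['clock'],2),'a',a.round(3),'mom',s['moment'].round(3),'F',s['force'].round(1),'gap',round(s['finger_gap'],1),'pos',s['position'].round(1)); return s,a
E
python3 - <<'E'
from turn import *
st('0')
for d in (.08,.2,.32,.44,.52):
    r.servo_line(C,down(.499-d),vel=60); st(d)
E
```

```text
0 t 17.86 a 0.499 mom [-0.166  0.565 -0.003] F [-2.7 -0.9  5.7] gap 12.3 pos [ 604.2 -141.3   78.3]
0.08 t 18.11 a 0.42 mom [-0.181  0.577 -0.035] F [-2.1 -0.6  6.3] gap 12.2 pos [ 604.2 -141.3   78.3]
0.2 t 18.38 a 0.302 mom [-0.191  0.64  -0.082] F [-3.3 -1.1  6.3] gap 12.0 pos [ 604.  -141.4   78.2]
0.32 t 18.64 a 0.182 mom [-0.137  0.626 -0.05 ] F [-2.9 -1.   7.3] gap 12.1 pos [ 603.9 -141.4   78.3]
0.44 t 18.91 a 0.062 mom [-0.178  0.711 -0.096] F [-3.3 -0.8  6.3] gap 12.1 pos [ 603.8 -141.4   78.2]
0.52 t 19.16 a -0.018 mom [-0.112  0.704 -0.063] F [-3.4 -0.1  6.8] gap 12.0 pos [ 603.8 -141.4   78.3]
```

```bash
python3 - <<'E'
from turn import *
d=.52; m=[]
while d<1.1:
    d+=.025; r.servo_line(C,down(.499-d),vel=60); r.wait(.1)
    mz=np.mean([(r.wait(.02),r.read_state()['moment'][2])[1] for _ in range(4)]); s,a=st('%.3f mz %.3f'%(d,mz))
    if mz<-.24: break
shot('wrist','w9')
E
```

```text
0.545 mz -0.057 t 19.57 a -0.043 mom [-0.141  0.759 -0.005] F [-3.7 -0.6  6.8] gap 12.2 pos [ 603.7 -141.5   78.2]
0.570 mz -0.030 t 19.99 a -0.068 mom [-0.114  0.747  0.008] F [-3.9  0.6  7.4] gap 11.5 pos [ 603.7 -141.4   78.3]
0.595 mz -0.036 t 20.41 a -0.093 mom [-0.123  0.79   0.016] F [-3.4 -1.4  7. ] gap 12.0 pos [ 603.7 -141.4   78.3]
0.620 mz -0.037 t 20.82 a -0.118 mom [-0.166  0.762 -0.045] F [-3.7 -1.1  8.9] gap 12.5 pos [ 603.6 -141.4   78.2]
0.645 mz -0.044 t 21.24 a -0.143 mom [-0.152  0.791 -0.051] F [-4.  -0.5  6.9] gap 11.8 pos [ 603.6 -141.4   78.2]
0.670 mz -0.044 t 21.66 a -0.168 mom [-0.187  0.777 -0.024] F [-3.4 -1.   7.6] gap 11.9 pos [ 603.6 -141.4   78.2]
0.695 mz -0.044 t 22.07 a -0.193 mom [-0.1    0.752 -0.047] F [-4.  -1.6  6.8] gap 11.9 pos [ 603.6 -141.4   78.2]
0.720 mz -0.040 t 22.49 a -0.218 mom [-0.133  0.805 -0.05 ] F [-4.2 -0.3  6.8] gap 11.9 pos [ 603.5 -141.4   78.2]
0.745 mz -0.032 t 22.91 a -0.243 mom [-0.082  0.793  0.001] F [-3.7  0.4  7.7] gap 11.6 pos [ 603.5 -141.4   78.2]
0.770 mz -0.049 t 23.32 a -0.268 mom [-0.126  0.798 -0.071] F [-4
[... 953 characters left out ...]
3 -141.3   78.3]
0.995 mz 0.024 t 27.07 a -0.492 mom [-0.07   0.851  0.014] F [-4.3  0.5  8.1] gap 12.6 pos [ 603.3 -141.3   78.3]
1.020 mz 0.053 t 27.49 a -0.517 mom [-0.06   0.843  0.047] F [-5.  -0.6  8.4] gap 12.3 pos [ 603.3 -141.3   78.2]
1.045 mz 0.117 t 27.91 a -0.542 mom [-0.103  0.866  0.124] F [-3.2 -1.1  7.7] gap 12.3 pos [ 603.3 -141.3   78.2]
1.070 mz 0.142 t 28.32 a -0.567 mom [-0.12   0.829  0.122] F [-4.  -0.6  7.2] gap 12.3 pos [ 603.2 -141.3   78.2]
1.095 mz 0.176 t 28.74 a -0.591 mom [-0.078  0.867  0.19 ] F [-4.4 -0.6  8.8] gap 12.0 pos [ 603.2 -141.3   78.2]
1.120 mz 0.211 t 29.16 a -0.616 mom [-0.119  0.913  0.24 ] F [-5.6 -0.6  8.6] gap 12.3 pos [ 603.2 -141.3   78.2]
```

View pics/w9.png

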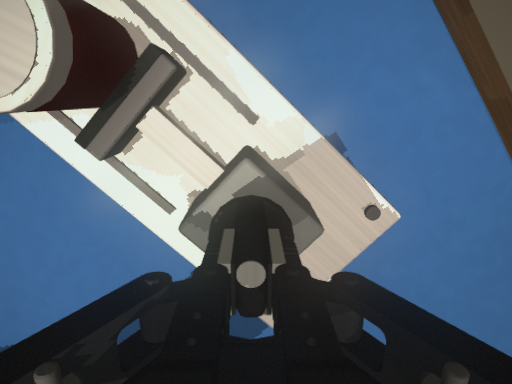

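The moment climbed steadily from about d=0.95 to about 0.24 N m above baseline, so the jaw is seated. Now I back off a quarter turn.

```bash
python3 - <<'E'
from turn import *
r.wait(.2); st('hold')
d=1.12
while d>-.53+1e-6:
    d=max(d-.11,-.53); r.servo_line(C,down(.499-d),vel=60); st('%.2f'%d)
r.wait(.3); st('end')
shot('wrist','w10'); shot('top','t10'); shot('scene','s10')
t=cv2.imread('pics/t10.png');cv2.imwrite('pics/t10c.png',cv2.resize(t[160:230,225:335],None,fx=7,fy=7,interpolation=cv2.INTER_CUBIC))
t=cv2.imread('pics/s10.png');cv2.imwrite('pics/s10c.png',cv2.resize(t[130:250,180:300],None,fx=5,fy=5,interpolation=cv2.INTER_CUBIC))
E
```

```text
hold t 29.41 a -0.616 mom [-0.154  0.902  0.223] F [-4.  -0.2  7.3] gap 12.2 pos [ 603.2 -141.3   78.2]
1.01 t 29.67 a -0.507 mom [-0.081  0.816  0.184] F [-3.9 -0.3  8.5] gap 12.0 pos [ 603.3 -141.3   78.2]
0.90 t 29.93 a -0.397 mom [-0.095  0.86   0.071] F [-3.2 -0.3  7.7] gap 12.1 pos [ 603.4 -141.3   78.2]
0.79 t 30.18 a -0.287 mom [-0.044  0.766  0.028] F [-3.1 -0.8  6.9] gap 11.6 pos [ 603.5 -141.4   78.2]
0.68 t 30.44 a -0.177 mom [-0.097  0.786  0.053] F [-3.8 -0.7  7.7] gap 11.9 pos [ 603.6 -141.4   78.2]
0.57 t 30.7 a -0.067 mom [-0.177  0.761  0.08 ] F [-3.2 -1.2  6.9] gap 12.1 pos [ 603.7 -141.4   78.2]
0.46 t 30.96 a 0.043 mom [-0.15   0.699  0.065] F [-3.1 -1.2  6.7] gap 12.4 pos [ 603.8 -141.4   78.2]
0.35 t 31.22 a 0.153 mom [-0.145  0.748  0.08 ] F [-3.8 -0.9  6.2] gap 12.2 pos [ 603.9 -141.5   78.3]
0.24 t 31.48 a 0.263 mom [-0.182  0.632  0.055] F [-1.7 -0.6  6.8] gap 12.5 pos [ 604.  -141.4   78.2]
0.13 t 31.73 a 0.373 mom [-0.166  0.667  0.081] F [-3.4 -1.4  6.4] gap 12.0 pos [ 604.1 -141.3   78.2]
0.02 t 31.99 a 0.483 mom [-0.128  0.613  0.044] F [-2.9 -2.   6.6] gap 12.3 pos [ 604.2 -141.3   78.2]
-0.09 t 32.25 a 0.593 mom [-0.161  0.657  0.024] F [-2.8 -1.3  6.4] gap 12.0 pos [ 604.3 -141.3   78.2]
-0.20 t 32.51 a 0.703 mom [-0.074  0.567  0.086] F [-2.5 -1.4  5.6] gap 12.0 pos [ 604.4 -141.2   78.3]
-0.31 t 32.77 a 0.813 mom [-0.043  0.575  0.058] F [-2.8 -0.5  6. ] gap 12.0 pos [ 604.5 -141.1   78.2]
-0.42 t 33.02 a 0.922 mom [-0.175  0.537  0.062] F [-3.  -0.1  5.6] gap 12.2 pos [ 604.6 -141.    78.3]
-0.53 t 33.28 a 1.032 mom [-0.075  0.532  0.03 ] F [-1.9  0.4  5.6] gap 11.9 pos [ 604.6 -141.    78.3]
end t 33.58 a 1.032 mom [-0.087  0.531  0.011] F [-2.3 -0.7  5.8] gap 12.0 pos [ 604.6 -140.9   78.3]
```

View pics/w10.png

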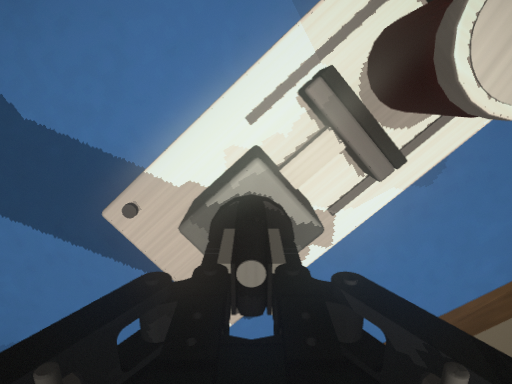

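View pics/s10c.png

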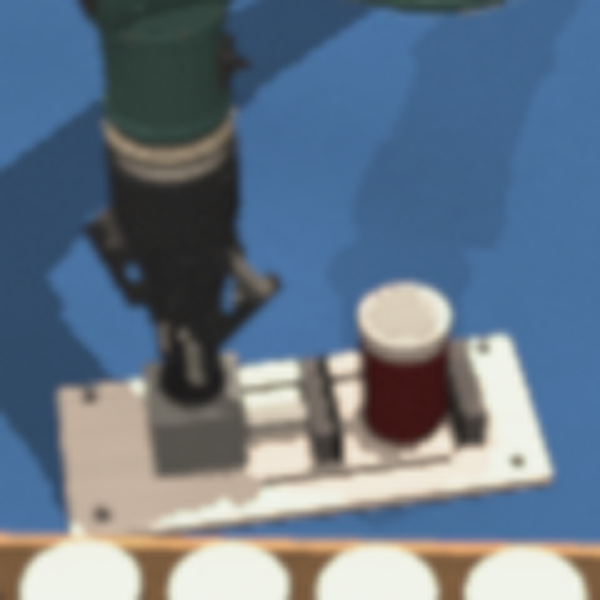

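View pics/t10c.png

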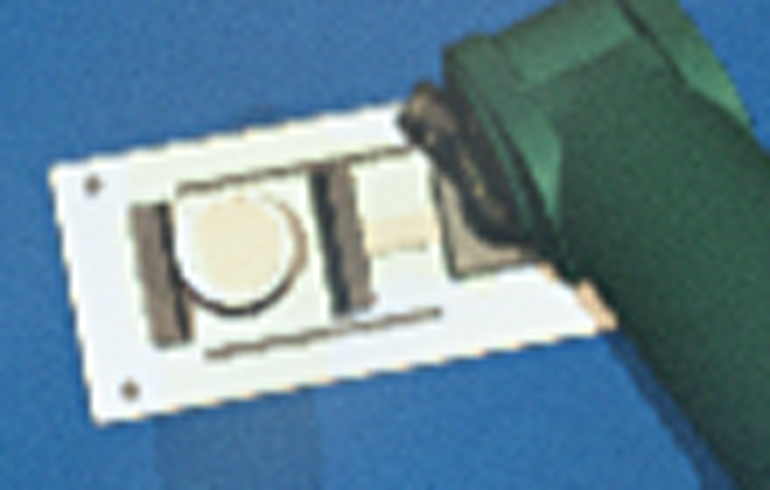

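```bash
python3 - <<'E'
from h import *
y=np.array([-.1977,.98]);x=np.array([.98,.1977]);ce=np.array([592.4,-77.4])
def f(fn,u):
    d=onz(dict(np.load(f'pics/{fn}.npz')),u,42)[:2]-ce; return (d@x).round(1),(d@y).round(1)
print('init w8',f('w8',(241,35)),f('w8',(366,73)))
print('final w10',f('w10',(331,66)),f('w10',(407,160)))
for n,y0 in (('w8',180),):pass
for fn,bx in (('w8',(220,20,380,120)),('w10',(290,50,420,190)),('w9',(70,30,195,170))):
    t=cv2.imread(f'pics/{fn}.png'); a,b,c,d=bx; cv2.imwrite(f'pics/{fn}z.png',cv2.resize(t[b:d,a:c],None,fx=4,fy=4,interpolation=cv2.INTER_CUBIC))
E
```

```text
init w8 (np.float64(-35.3), np.float64(29.1)) (np.float64(33.0), np.float64(31.0))
final w10 (np.float64(-35.5), np.float64(23.5)) (np.float64(32.9), np.float64(24.3))
```

View pics/w10z.png

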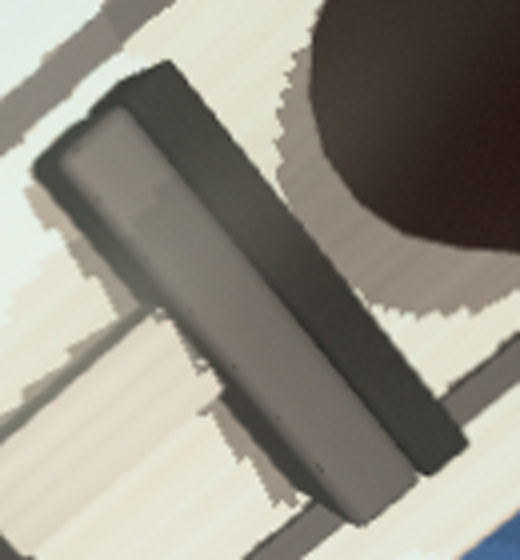

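View pics/w8z.png

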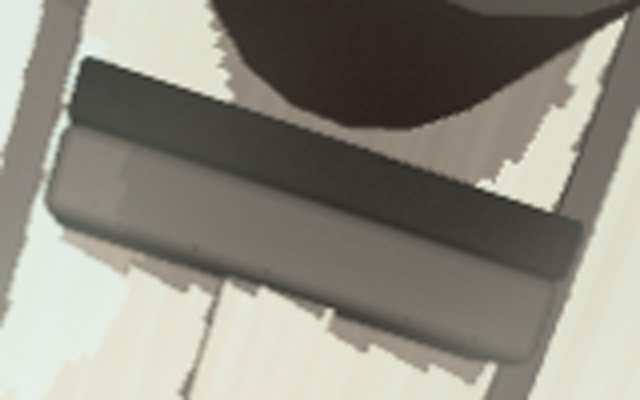

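View pics/w9z.png

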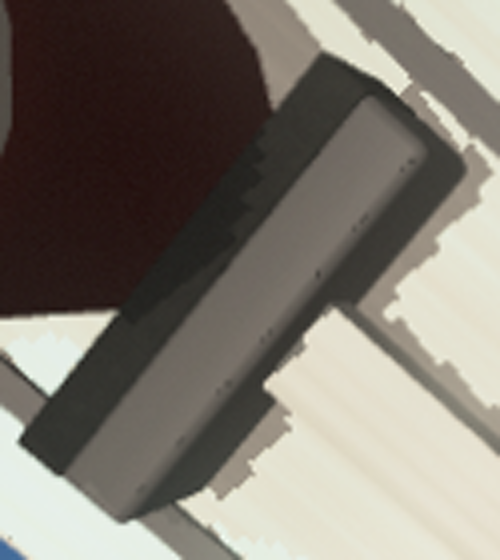

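```bash
python3 - <<'E'
from h import *
y=np.array([-.1977,.98]);x=np.array([.98,.1977]);ce=np.array([592.4,-77.4])
def f(fn,o,u):
    d=onz(dict(np.load(f'pics/{fn}.npz')),(u[0]/4+o[0],u[1]/4+o[1]),42)[:2]-ce; return (d@x).round(1),(d@y).round(1)
print('w8',f('w8',(220,20),(88,57)),f('w8',(220,20),(583,222)))
print('w9',f('w9',(70,30),(322,52)),f('w9',(70,30),(20,438)))
print('w10',f('w10',(290,50),(167,60)),f('w10',(290,50),(466,442)))
E
```

```text
w8 (np.float64(-34.9), np.float64(29.6)) (np.float64(33.3), np.float64(29.8))
w9 (np.float64(33.3), np.float64(39.0)) (np.float64(-34.6), np.float64(38.9))
w10 (np.float64(-35.6), np.float64(24.1)) (np.float64(32.9), np.float64(23.9))
```

```bash
python3 - <<'E'
from turn import *
st('x'); r.close_job(); st('y')
E
```

```text
x t 33.73 a 1.032 mom [-0.037  0.519  0.111] F [-2.4 -0.2  5.4] gap 12.2 pos [ 604.6 -140.9   78.2]
the job is handed in; nothing more can be done
the job is handed in; nothing more can be done
```

I set the slim jar upright in the cradle with a 30 N grip and released it. I then tightened the thumbscrew until the jaw seated, backed it off a quarter turn, and handed the job in with the bar still held at 50 N. The clock stood at about 34 s of the 67 s allowed.

- **Seating:** the turning moment rose about 0.24 N m above its free-running level and I stopped there. By the given 10 mm per rad, that is roughly 24 N at the jaw.
- **Back-off:** wrist pictures put the jaw face at cradle y of about 29.7 mm at the start, 39.0 mm seated and 24.0 mm at the end. The jaw came back 15 mm, or 1.5 rad, so the screw should stand at about 0.7–0.8 rad, against a target of 0.73.
- **Jar:** the last pictures show it upright, with a clear gap to the jaw. I did not measure its gap to the stop after the jaw drew back.
- **Bystanders:** none was touched as far as I could tell, but I did not measure their positions again at the end.

**Disagreements:**
- The top and scene cameras differed by about 6 mm in x, so I relied on the wrist camera. Just before setting the jar down I moved it 2.2 mm along the cradle to centre it in the gap.
- The first picture gave a starting jaw gap of about 62 mm. The screw turn from start to contact implied about 65.6 mm, and the close-up wrist view agreed with that.

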